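# Close a filter cassette and hold it pressed

## Robot

A 7-joint arm with a two-finger parallel gripper is mounted at the origin on the work surface. World frame = base frame: x ahead of the robot, y to its left, z up, the work surface at z = 0. Lengths are in m, angles in rad, forces in N, time in s.
With the tool pointing down it reaches from about 0.425 to 0.875 m from the base axis. Payload 4.7 kg.
Tool frame: the origin (TCP) lies at the very end of the fingers, on their centre line; the grasp point (between the pads) lies 19 mm behind it; z points along the fingers, y is the line along which they close (so a half turn about z gives the same grasp; the last joint's range is limited). The gripper opens to 87 mm and grips with 3 to 60 N. Pads are 19 mm wide; open, the fingers measure 117 mm over their backs; the gripper's body (75 mm by 190 mm) begins 51 mm behind the grasp point.
Start: joints at [-1.335, 0.321, -0.07, 1.45, 0.023, 1.371, -0.057], TCP at [0.143, 0.634, 0.223] pointing down, gripper open.
Joint ranges: [-2.86, 2.86], [-0.3, 2.09], [-1.38, 1.24], [0.06, 2.45], [-1.56, 4.7], [0.09, 2.05], [-2.69, 2.69]. Speed limits (rad/s): [2.57, 2.57, 3.14, 3.14, 3.14, 3.14, 3.14].

## Interface

Orientations are given as a rotation vector (axis times angle).
In Python, from bench import ctrl, imaging, ticket gives the robot as it stands.
- The arm moves only by the tool jog_arm, never from a script. Its argument "rows" is text: rows parted by semicolons, each of 7 numbers parted by spaces: the shift along the tool's x, y, z in cm, then the turn, a rotation vector about the tool's x, y, z in rad, then the closure, from -1 (fully open) to 1 (shut), so that 0 is half open. A call has 1 to 5 rows; each row shifts and turns the commanded pose from where the row before left it, along the tool's axes as they then stand; what a row does not reach is not made up. A row lasts 1/8 s, in which the tool goes at most 62.5 mm and 10.7 degrees, less where a joint would pass 70% of its speed; a pose out of reach is approached as far as the arm can. A call with a gripper value outside its range is refused whole. The fingers move at their own pace and stop on an object; "force" is the grip in N (left out, the last holds). Time passes only in rows, so rows that do not move let the fingers close. It gives the time, the measured TCP pose, the force, the opening and the grip force at its end, in the units of the state.
- ctrl.get_state(): the state, without advancing time (a new reading comes with each control period).
- imaging.get_image(name): name is "scene" or "top" or "wrist"; returns a dict with "img" (384x512x3 uint8, blue, green, red), "vertical_fov" (degrees; the focal length in pixels is half the picture's height over the tangent of half this angle, whatever the lens; pixels are square), "cx", "cy" (the principal point, pixels), "k1" (the pictures are not rectified: a ray, as slopes to the right and down, at radius r is drawn at 1 + k1 r^2 times it, then the intrinsics apply), "origin" and "orientation" of the camera in the world. Camera axes: x right, y down, z forward; pixel columns grow to the right and rows downward; lengths in m; the calibration is good to about 2 mm. A picture is of the moment at which its call begins. There is no depth.
- ticket.close_job(): hands the job in; it is judged then, once.
The state is a dict: "time": time; "joint_positions": joint angles; "qd": joint speeds; "joint_torque": joint torques, N m; "position": TCP position; "tool_rot": TCP orientation; "ft_force": force on the tool from outside, world axes, zero at the start; "torque": the same for the moment, N m; "grip_width": opening from 0.0 (shut) to 1.0 (fully open); "grip_force": force on a finger pad.
Only numpy, scipy, OpenCV 4.12 (cv2) and the standard library are available. Lean on these libraries where they do the work, as an engineer would, in place of code of your own. Each camera call takes 0.05 s, during which the arm holds its last target. There are 200 camera calls.

## Task

Put the blue filter disc flat into the round recess of the metal lower half on the sprung stand and let go of it; then fit the orange upper half down over the two dowels, green end on the green dowel, until the halves meet. Finish while still holding the upper half and pressing the pair down so that the lower half has sunk on its springs to about the middle of its travel (neither just resting nor bottomed out), and keep pressing: do not let go. Leave the tube rack, the bottle and the jar where they stand.

Things in the scene. Friction and masses are not known exactly. Their poses are not given: they have to be found in the camera images.
- stand: Dark steel assembly stand, fixed to the bench, 100 (x) x 176 (y) x 38 mm; origin under its centre on the bench. The metal lower half rides on springs between two end cheeks (cheeks lower than its top). The long axis is y.
- lower (a joint): How far the lower half has sunk on its springs, in m: 0 = up (start), 0.010 = bottomed out; about 0.005 is the middle. Preloaded: the weight of disc and upper half alone does not move it; it starts to sink at a push of about 2 to 3.5 N beyond the weights, then 1.5 N more per mm (10 to 11 N at the middle).
- recess (a point): Centre of the floor of the round recess in the lower half, 40 mm above the bench when up. Recess 44 mm across, 5 mm deep. The lower half is aluminium, 66 (x) x 130 (y) mm, its flat top face 45 mm above the bench when up. Axes as the stand's.
- big_dowel (a point): Foot of the green dowel, on its axis at the level of the lower half's top face, 48 mm to the stand's +y from the recess centre. Dowel 12 mm thick, 30 mm tall above the top face, its last 6 mm tapered to 7 mm.
- small_dowel (a point): Foot of the bare steel dowel, same level, 48 mm to the stand's -y from the recess centre. 8 mm thick, 30 mm tall, its last 6 mm tapered to 3 mm.
- cover: Loose upper half of the cassette: orange plate 66 (x) x 130 (y) x 20 mm, 0.15 to 0.3 kg, with a white grip rib on top, 26 mm thick (x) x 50 mm long (y), rising from 20 to 52 mm above the underside. Two dowel holes pass right through it; its +y end is marked green. Underneath a 50 x 50 mm pocket, 13 mm deep, clears the disc. Origin: centre of the underside; z up. Starts lying flat on the bench, right way up.
- big_hole (a point): Centre of the big hole (14.5 mm across, for the green dowel), at the underside of the upper half, 48 mm to its +y, by the green stripe.
- small_hole (a point): Centre of the small hole (10.5 mm across, for the steel dowel; the green one does not enter it), at the underside of the upper half, 48 mm to its -y.
- disc: Loose filter disc: blue, round, white membrane on top, 40 mm across, 14 mm tall, 40 g, lower edge chamfered. Origin: centre of the underside. Starts flat on the bench. Seated, it stands 9 mm proud of the lower half's top face.
- rack: Bystander: orange tube rack full of green-capped tubes, 100 (x) x 200 (y) x 89 mm, origin under its centre.
- bottle: Bystander: amber bottle, yellow cap, 60 mm across, 130 mm tall, origin under its centre.
- jar: Bystander: clear jar, red lid, 60 mm across, 70 mm tall, origin under its centre.
Not all that is in view belongs to the job. There is more than one size of the stand; the one meant has the size given above.

How it is judged:
By the outcome, as a careful person would: the job done as asked, in the order asked, and still so for the second after the job is handed in, while the arm keeps its last pose, push and grip.
It also fails if it takes over 58 s, if anything falls off the work surface, if the arm or the gripper's body presses on something with over 40 N, if the wrist force passes 120 N, or if a joint passes its speed limit or range.

## Working session

There is one attempt and no reset: what is moved stays moved. The work goes in short steps, Python scripts to look and compute and a tool call to move; the robot and the scene stay as the last step left them, time stands still between calls to the robot, and variables do not carry over. Pictures are saved under pics/ and viewed, at most 10 in all, crops included, and the job is handed in when it is done.

Besides the shell and the picture viewer there is one more tool, called after "Emit:" in YAML: its name, and indented under it one key for each argument. jog_arm: Moves the arm, as the interface text tells. Its arguments: {"type":"object","properties":{"rows":{"type":"string"},"force":{"type":"number"}},"required":["rows"]}

```bash
mkdir -p pics; cat > h.py <<'E'
import numpy as np, cv2
from scipy.spatial.transform import Rotation as R
from bench import ctrl, imaging, ticket
def rot(o):
    o=np.array(o,float)
    return o if o.shape==(3,3) else (R.from_rotvec(o).as_matrix() if o.size==3 else R.from_quat(o).as_matrix())
def get(n):
    return imaging.get_image(n)
def ray(d,uv):
    h=d["img"].shape[0]; f=h/2/np.tan(np.radians(d["vertical_fov"])/2)
    K=np.array([[f,0,d["cx"]],[0,f,d["cy"]],[0,0,1.]])
    p=cv2.undistortPoints(np.array(uv,float).reshape(-1,1,2),K,np.array([d["k1"],0,0,0.])).reshape(-1,2)
    return np.c_[p,np.ones(len(p))]@rot(d["orientation"]).T
def plane(d,uv,z):
    r=ray(d,uv); o=np.array(d["origin"]); return o+r*((z-o[2])/r[:,2])[:,None]
def proj(d,P):
    h=d["img"].shape[0]; f=h/2/np.tan(np.radians(d["vertical_fov"])/2)
    p=(np.array(P,float).reshape(-1,3)-d["origin"])@rot(d["orientation"]); s=p[:,:2]/p[:,2:]
    return s*(1+d["k1"]*(s**2).sum(1,keepdims=True))*f+[d["cx"],d["cy"]]
E
python3 - <<'E'
from h import *
for n in("scene","top"):
    d=get(n); cv2.imwrite(f"pics/{n}0.png",d["img"]); print(n,{k:v for k,v in d.items() if k!="img"})
s=ctrl.get_state(); print(s)
E
```

```text
scene {'vertical_fov': 51.64879611202243, 'cx': 260.42288412039744, 'cy': 200.16276651165742, 'k1': -0.07798912831160104, 'origin': array([ 0.89986042, -0.44583289,  0.99894982]), 'orientation': array([-2.49092527, -0.82225594,  0.23121542])}
top {'vertical_fov': 54.162051214593944, 'cx': 252.1489316935318, 'cy': 194.66674294035423, 'k1': -0.07164882244615393, 'origin': array([0.46072707, 0.02148972, 0.86265651]), 'orientation': array([-2.17502416,  2.14754544, -0.11065945])}
{'time': 0.1, 'joint_positions': array([-1.33491587,  0.32176352, -0.07006268,  1.45155693,  0.02259995,
        1.3707972 , -0.05687657]), 'qd': array([ 0.0007013 , -0.00233502,  0.00134076, -0.00222296, -0.00029027,
        0.00076486,  0.00016883]), 'joint_torque': array([-1.77275301e-04, -4.92569554e+01, -4.05748654e-01, -3.13399744e+01,
       -6.42601401e-02,  3.94399278e-02,  1.03687812e-04]), 'position': array([0.14292986, 0.63358095, 0.22155923]), 'tool_rot': array([-3.47600490e-01, -3.12220899e+00,  2.72709068e-03]), 'ft_force': array([-0.0756121 ,  0.11554667,  0.81562841]), 'torque': array([-0.04500426, -0.07853367, -0.04320259]), 'grip_force': 0.0, 'grip_width': 0.9972216541538786}
```

View pics/top0.png

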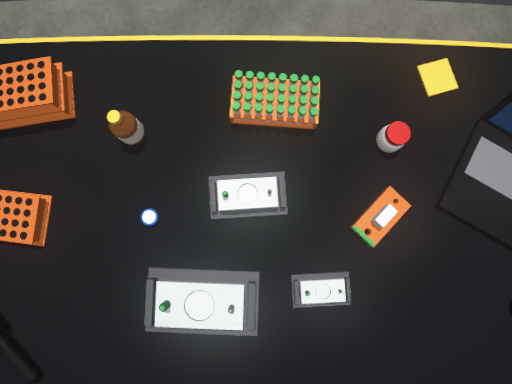

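View pics/scene0.png

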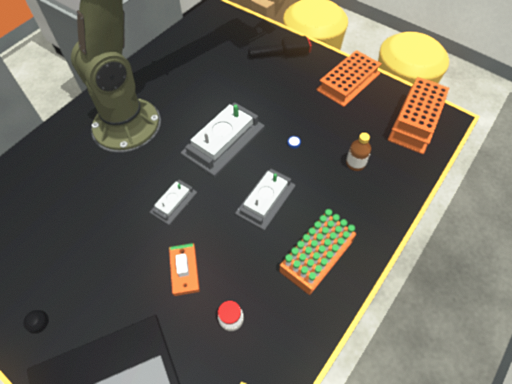

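The top view shows three stands: medium at (248,195), large at (203,302) and small at (321,290). The blue disc is at (149,217), and the orange cover is at (381,217) with its green end at lower left (365,237). Other orange objects are the racks at (275,100), (20,90) and (20,215). Next I measure sizes and poses.

```bash
cat > m.py <<'E'
from h import *
d=get("top"); im=d["img"]; hsv=cv2.cvtColor(im,cv2.COLOR_BGR2HSV)
def blobs(m,roi,mn=5):
    x0,y0,x1,y1=roi; k=np.zeros(m.shape[:2],np.uint8); k[y0:y1,x0:x1]=m[y0:y1,x0:x1]
    cs,_=cv2.findContours(k,cv2.RETR_EXTERNAL,cv2.CHAIN_APPROX_NONE)
    return sorted([c for c in cs if len(c)>=mn],key=cv2.contourArea)[::-1]
def rect(c,z):
    p=plane(d,c.reshape(-1,2),z)[:,:2]*1000
    (cx,cy),(w,h),a=cv2.minAreaRect(p.astype(np.float32)); b=cv2.boxPoints(((cx,cy),(w,h),a))
    e=max([b[1]-b[0],b[2]-b[1]],key=np.linalg.norm); return np.round([cx,cy,w,h,np.degrees(np.arctan2(e[1],e[0]))],1)
white=cv2.inRange(hsv,(0,0,150),(180,60,255)); notblack=cv2.inRange(hsv,(0,0,40),(180,255,255))
for n,r in dict(med=(205,165,292,222),large=(140,262,265,340),small=(286,268,356,312)).items():
    print(n,"top",rect(blobs(white,r)[0],.045),"all",rect(blobs(notblack,r)[0],.015))
green=cv2.inRange(hsv,(40,80,40),(85,255,255))
orange=cv2.inRange(hsv,(3,120,80),(20,255,255))
r=(340,180,420,255)
print("cover",rect(blobs(cv2.bitwise_or(orange|green,white),r)[0],.020))
for n,m,rr,z in(("cover green",green,r,.02),("rib",white,r,.052),("dowel green",green,(205,165,292,222),.06),("disc",cv2.inRange(hsv,(90,60,60),(130,255,255))|white,(135,203,165,232),.014)):
    c=blobs(m,rr,3)[0]; print(n,rect(c,z))
cv2.imwrite("pics/crop1.png",np.hstack([cv2.resize(im[165:225,205:292],None,fx=4,fy=4),cv2.resize(im[185:245,340:420],None,fx=4,fy=4)]))
E
python3 m.py
```

```text
med top [554.4  39.6  68.1 133.1 -85.5] all [558.3  38.3 128.4 197.4 -89.3]
large top [311.7 139.2 190.8  98.5  89.1] all [316.6 137.7 170.  278.9 -88.8]
small top [ 345.6 -125.2   50.4   96.   -85.9] all [ 344.2 -126.7   94.7  154.6  -89.6]
cover [ 509.  -262.4   71.1  135.   -42.9]
cover green [ 463.9 -220.6   61.8   11.9   47.1]
rib [ 509.7 -261.9   28.9   49.7  -42.2]
dowel green [550.   86.6   8.7   8.6   1.2]
disc [501.4 262.7  38.7  41.8 -89.1]
```

View pics/crop1.png

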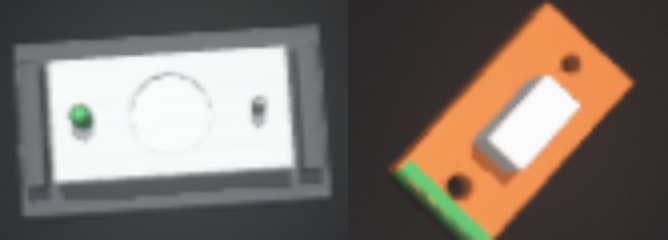

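The medium stand (66 x 133 mm top, green dowel at its +y end) matches the description; the large and small ones don't. In the crop the chosen stand's green dowel is on the left, and the cover's green end is at lower left with the big hole beside it. Moving to the disc now.

Emit:
jog_arm:
  rows: "-4.8 -3.1 0 0 0 0 -1;-4.8 -3.1 0 0 0 0 -1;-4.8 -3.1 0 0 0 0 -1;-4.8 -3.1 0 0 0 0 -1;-4.8 -3.1 0 0 0 0 -1"
  force: 20

```text
time: 0.78
position: [0.3441, 0.4285, 0.2224]
tool_rot: [0.348, 3.122, 0.0]
ft_force: [0.4, 1.1, -0.2]
grip_width: 0.999
grip_force: 0.0
```

Emit:
jog_arm:
  rows: "-4.8 -3.2 0 0 0 0 -1;-4.8 -3.2 0 0 0 0 -1;-4.8 -3.2 0 0 0 0 -1;-4.7 -3.2 0 0 0 0 -1;0 0 4 0 0 0.18 -1"

```text
time: 1.4
position: [0.5071, 0.2585, 0.1852]
tool_rot: [0.646, 3.067, 0.005]
ft_force: [0.1, 0.5, -1.0]
grip_width: 1.003
grip_force: 0.0
```

Emit:
jog_arm:
  rows: "0 0 2 0 0 0.18 -1;0 0 0 0 0 0.18 -1;0 0 0 0 0 0.18 -1;0 0 0 0 0 0.18 -1;0 0 0 0 0 0.18 -1"

```text
time: 2.02
position: [0.501, 0.2631, 0.1623]
tool_rot: [-1.911, -2.493, 0.001]
ft_force: [-0.2, -0.0, 0.2]
grip_width: 0.996
grip_force: 0.0
```

Emit:
jog_arm:
  rows: "0 0 0 0 0 0.18 -1;0 0 0 0 0 0 -1;0 0 0 0 0 0 -1"

```text
time: 2.4
position: [0.5011, 0.2632, 0.1625]
tool_rot: [-2.117, -2.321, 0.0]
ft_force: [0.1, 0.1, 0.3]
grip_width: 0.995
grip_force: 0.0
```

```bash
cat >> h.py <<'E'
def togo(xyz,close_deg):
    """shift (cm, tool axes) and turn to put TCP at xyz (mm), pointing down, closing line at close_deg"""
    s=ctrl.get_state(); Rt=rot(s["tool_rot"]); 
    y0=np.degrees(np.arctan2(Rt[1,1],Rt[0,1])); a=np.radians(y0+(close_deg-y0+90)%180-90)
    y=np.array([np.cos(a),np.sin(a),0]); z=np.array([0,0,-1.]); G=np.c_[np.cross(y,z),y,z]
    print("t",round(s["time"],2),"pos",np.round(s["position"]*1000,1),"close",round(y0,2),"F",np.round(s["ft_force"],1),"w",round(s["grip_width"]*87,1),"g",round(s["grip_force"],1))
    print("shift cm",np.round(Rt.T@(np.array(xyz)/1000-s["position"])*100,2),"turn",np.round(R.from_matrix(Rt.T@G).as_rotvec(),3))
E
python3 - <<'E'
from h import *
togo([501.4,262.7,150],4.5)
d=get("wrist"); cv2.imwrite("pics/w1.png",d["img"]); print({k:v for k,v in d.items() if k!="img"}); print(proj(d,[.5014,.2627,.014]))
E
```

```text
t 2.4 pos [501.1 263.2 162.5] close 5.28 F [0.1 0.1 0.3] w 86.6 g 0.0
shift cm [-0.06  0.03  1.25] turn [-0.     0.     0.014]
{'vertical_fov': 58.65274927155019, 'cx': 255.98175857310238, 'cy': 194.3164081569637, 'k1': -0.0703551141189353, 'origin': array([0.49495042, 0.33481618, 0.32432702]), 'orientation': array([2.87241886, 0.13256928, 0.01903575])}
[[255.44604689 181.60978148]]
```

View pics/w1.png

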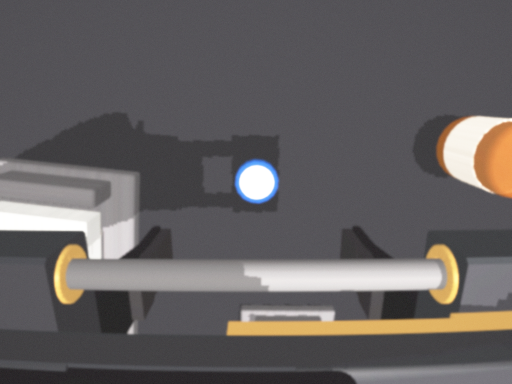

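The wrist view shows the disc at (257,182), within about 1 mm of the prediction. Descending.

Emit:
jog_arm:
  rows: "-0.06 0.03 5 0 0 0.014 -1;0 0 5 0 0 0 -1;0 0 3.5 0 0 0 -1;0 0 2 0 0 0 -1;0 0 0 0 0 0 -1"

```text
time: 3.08
position: [0.5002, 0.2618, 0.0059]
tool_rot: [-2.135, -2.304, 0.006]
ft_force: [0.5, -0.3, -0.0]
grip_width: 1.001
grip_force: 0.0
```

Emit:
jog_arm:
  rows: "0 0 0 0 0 0 0.3;0 0 0 0 0 0 0.3;0 0 0 0 0 0 0.3;0 0 0 0 0 0 0.3;0 0 0 0 0 0 0.3"

```text
time: 3.7
position: [0.5016, 0.2627, 0.0078]
tool_rot: [-2.136, -2.303, -0.001]
ft_force: [-0.2, 0.2, -0.5]
grip_width: 0.515
grip_force: 0.0
```

Emit:
jog_arm:
  rows: "0 0 0 0 0 0 0.3;0 0 0 0 0 0 0.3;0 0 0 0 0 0 0.3"

```text
time: 4.08
position: [0.5016, 0.2627, 0.0077]
tool_rot: [-2.137, -2.303, -0.0]
ft_force: [-0.2, -0.1, 0.9]
grip_width: 0.448
grip_force: 20.0
```

Emit:
jog_arm:
  rows: "0 0 -3 0 0 0 0.4;0 0 -5 0 0 0 0.4;0 0 -4 0 0 0 0.4;0 0 0 0 0 0 0.4;0 0 0 0 0 0 0.4"

```text
time: 4.7
position: [0.5009, 0.2624, 0.1267]
tool_rot: [-2.136, -2.303, 0.002]
ft_force: [-0.0, 0.0, -0.4]
grip_width: 0.446
grip_force: 20.0
```

```bash
python3 - <<'E'
from h import *
togo([554.4,39.6,130],4.5)
s=ctrl.get_state(); p=s["position"]*1000
d=get("wrist"); im=d["img"]; hsv=cv2.cvtColor(im,cv2.COLOR_BGR2HSV)
c=proj(d,(p+[0,0,7])/1000)[0]; print("pred top",c)
m=cv2.inRange(hsv,(90,80,50),(130,255,255))
n,l,st,ce=cv2.connectedComponentsWithStats(m)
print([(st[i],ce[i]) for i in range(1,n) if st[i][4]>60])
x,y=int(c[0]),int(c[1]); cv2.imwrite("pics/w2.png",cv2.resize(im[y-70:y+70,x-90:x+90],None,fx=4,fy=4)); print(x-90,y-70)
E
```

```text
t 4.7 pos [500.9 262.4 126.7] close 4.3 F [-0.   0.  -0.4] w 38.8 g 20.0
shift cm [-22.62   3.66  -0.32] turn [-0.001  0.    -0.003]
pred top [254.67378614 252.16401412]
[(array([ 215,  206,   82,   55, 1607], dtype=int32), array([255.7977598 , 227.26197884]))]
164 182
```

View pics/w2.png

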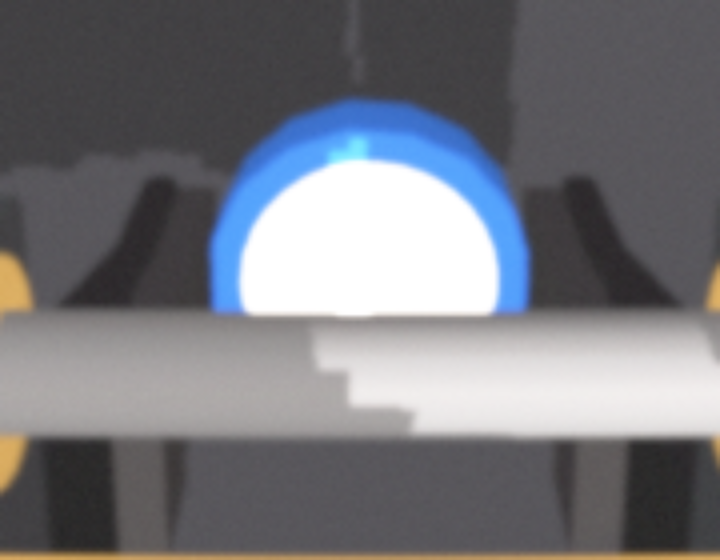

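The crop shows the disc held level between the pads; its far top edge is at pixel row ≈214.5 and its centre column is ≈256.4.

Emit:
jog_arm:
  rows: "-4.5 0.73 0 0 0 0 0.4;-4.5 0.73 0 0 0 0 0.4;-4.5 0.73 0 0 0 0 0.4;-4.5 0.73 0 0 0 0 0.4;-4.6 0.73 0 0 0 0 0.4"

```text
time: 5.38
position: [0.554, 0.0385, 0.1258]
tool_rot: [-2.135, -2.302, 0.004]
ft_force: [0.4, 1.0, 0.1]
grip_width: 0.446
grip_force: 20.0
```

Emit:
jog_arm:
  rows: "0 0 0 0 0 0 0.4;0 0 0 0 0 0 0.4"

```text
time: 5.62
position: [0.5539, 0.0406, 0.1262]
tool_rot: [-2.135, -2.302, 0.003]
ft_force: [-0.3, -0.1, 0.2]
grip_width: 0.446
grip_force: 20.0
```

```bash
python3 - <<'E'
from h import *
togo([554.4,39.6,120],4.5)
s=ctrl.get_state(); p=s["position"]*1000; Rt=rot(s["tool_rot"])
d=get("wrist"); im=d["img"]; hsv=cv2.cvtColor(im,cv2.COLOR_BGR2HSV); cv2.imwrite("pics/w3.png",im)
q=plane(d,[[255.5,214.5],[217,245],[295.8,245]],(p[2]+6.3)/1000)*1000
print("disc far edge rel tcp (tool)",np.round((q-p)@Rt,1))
for n,v in(("recess",[0,0,45]),("gd",[-3.8,47.9,75]),("sd",[3.8,-47.9,75]),("sdfoot",[3.8,-47.9,45])):
    print(n,proj(d,(np.array([554.4,39.6,0])+v)/1000).round(1))
E
```

```text
t 5.62 pos [553.9  40.6 126.2] close 4.29 F [-0.3 -0.1  0.2] w 38.8 g 20.0
shift cm [-0.1   0.04  0.62] turn [-0.002 -0.    -0.004]
disc far edge rel tcp (tool) [[ 19.4   0.4  -6.3]
 [  3.5 -18.6  -6.3]
 [  3.5  20.3  -6.3]]
recess [[255.8 202.8]]
gd [[255.4 142.6]]
sd [[256.  281.1]]
sdfoot [[256.  261.7]]
```

View pics/w3.png

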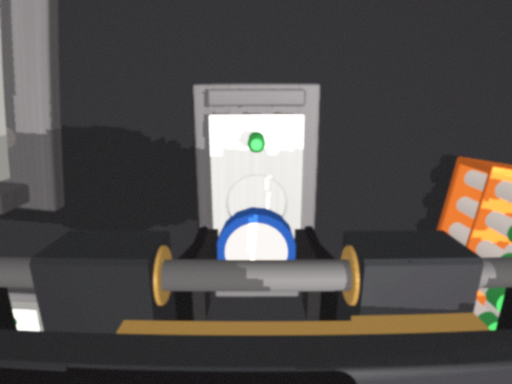

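The wrist view shows the disc at (256,248), the recess circle at about (257,203) and the green dowel at (256,142). All are within about 1 px of prediction, with the same small column bias as the disc. Lowering into the recess.

Emit:
jog_arm:
  rows: "-0.04 0.04 3 0 0 0 0.4;0 0 3 0 0 0 0.4;0 0 1 0 0 0 0.4;0 0 0.2 0 0 0 0.4;0 0 0 0 0 0 0.4"

```text
time: 6.3
position: [0.556, 0.0401, 0.0564]
tool_rot: [2.135, 2.303, 0.002]
ft_force: [0.4, -0.0, -0.8]
grip_width: 0.443
grip_force: 20.0
```

Emit:
jog_arm:
  rows: "0 0 0.2 0 0 0 0.4;0 0 0.2 0 0 0 0.4;0 0 0.1 0 0 0 0.4;0 0 0 0 0 0 0.4;0 0 0 0 0 0 0.4"

```text
time: 6.92
position: [0.5554, 0.0396, 0.0506]
tool_rot: [2.137, 2.303, 0.0]
ft_force: [-0.5, 0.3, 0.2]
grip_width: 0.445
grip_force: 20.0
```

```bash
python3 - <<'E'
from h import *
togo([554.4,40,48.2],4.5)
d=get("top"); im=d["img"]; s=get("scene")
c=proj(s,[.554,.04,.05])[0].astype(int)
e=s["img"][c[1]-45:c[1]+45,c[0]-55:c[0]+55]; cv2.imwrite("pics/s4.png",cv2.resize(e,None,fx=6,fy=6,interpolation=cv2.INTER_CUBIC))
E
```

```text
t 6.92 pos [555.4  39.6  50.6] close 4.29 F [-0.5  0.3  0.2] w 38.7 g 20.0
shift cm [ 0.04 -0.09  0.24] turn [ 0.    -0.    -0.004]
```

View pics/s4.png

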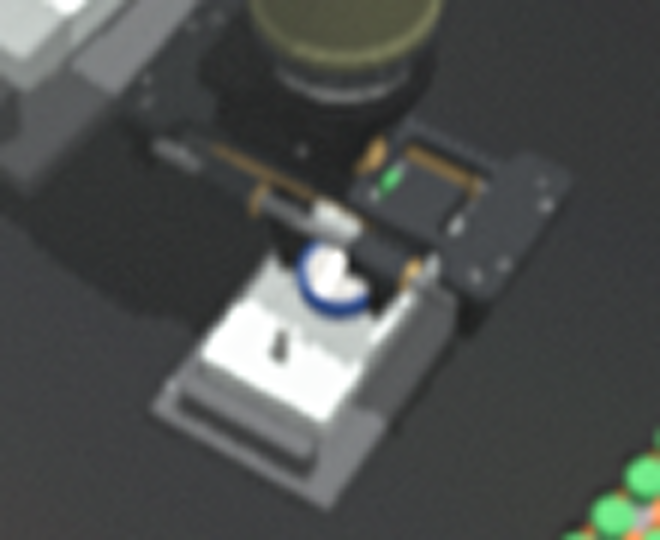

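The scene crop shows the disc over the recess, already about 2 mm below the top face with no contact force. Finishing the placement and releasing.

Emit:
jog_arm:
  rows: "0.04 -0.09 0.1 0 0 0 0.4;0 0 0.1 0 0 0 0.4;0 0 0.04 0 0 0 0.4;0 0 0 0 0 0 0.4"

```text
time: 7.52
position: [0.5544, 0.04, 0.0481]
tool_rot: [-2.137, -2.303, 0.0]
ft_force: [0.7, 0.1, -0.1]
grip_width: 0.444
grip_force: 20.0
```

Emit:
jog_arm:
  rows: "0 0 0 0 0 0 -0.4;0 0 0 0 0 0 -0.4;0 0 0 0 0 0 -0.4;0 0 0 0 0 0 -0.4"

```text
time: 8.02
position: [0.5544, 0.04, 0.0482]
tool_rot: [-2.137, -2.303, -0.0]
ft_force: [-0.6, 0.2, -0.0]
grip_width: 0.687
grip_force: 0.0
```

Emit:
jog_arm:
  rows: "0 0 -2 0 0 0 -0.4;0 0 -4 0 0 0 -0.4;0 0 -5 0 0 0 -0.4;0 0 0 0 0 0 -1;0 0 0 0 0 0 -1"

```text
time: 8.65
position: [0.5541, 0.0401, 0.1578]
tool_rot: [-2.136, -2.303, -0.0]
ft_force: [0.3, -0.2, -0.4]
grip_width: 0.845
grip_force: 0.0
```

```bash
python3 - <<'E'
from h import *
togo([509,-262.4,160],47.1)
d=get("wrist"); s=get("scene")
c=proj(s,[.554,.04,.05])[0].astype(int)
a=cv2.resize(s["img"][c[1]-35:c[1]+35,c[0]-40:c[0]+40],(400,350),interpolation=cv2.INTER_CUBIC)
b=cv2.resize(d["img"][90:250,160:343],(400,350))
cv2.imwrite("pics/p5.png",np.hstack([a,b]))
for n,v in(("disc",[0,0,54]),("recess",[0,0,45])): print(n,proj(d,(np.array([554.4,39.6,0])+v)/1000).round(1))
E
```

```text
t 8.65 pos [554.1  40.1 157.8] close 4.3 F [ 0.3 -0.2 -0.4] w 73.5 g 0.0
shift cm [-29.82  -6.76  -0.22] turn [-0.    -0.    -0.747]
disc [[255.4 194.2]]
recess [[255.4 191.3]]
```

View pics/p5.png

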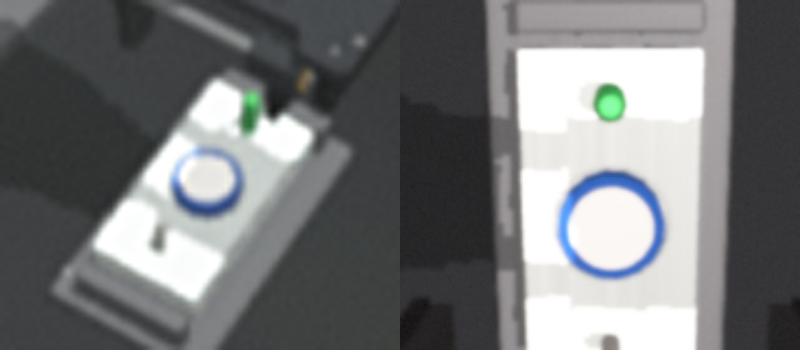

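The disc sits level and centred in the recess (crop centre (611,225), green dowel at (610,101)). While overhead I measure the dowel tips once more from the wrist camera, then go to the cover.

```bash
python3 - <<'E'
from h import *
s=ctrl.get_state(); p=s["position"]*1000; Rt=rot(s["tool_rot"])
d=get("wrist"); im=d["img"]; hsv=cv2.cvtColor(im,cv2.COLOR_BGR2HSV)
def cc(m,off=(0,0)):
    n,l,st,ce=cv2.connectedComponentsWithStats(m); i=1+np.argmax(st[1:,4]); return st[i],ce[i]
m=cv2.inRange(hsv,(40,60,40),(85,255,255)); m[:, :200]=0; m[:,300:]=0; m[200:]=0
st,ce=cc(m); print("green",st,ce)
top=cv2.inRange(hsv,(40,60,200),(85,255,255))&m; print("bright top",cc(top))
b=cv2.inRange(hsv,(90,80,50),(130,255,255)); st,ce=cc(b); print("disc",st,st[:2]+st[2:4]/2-.5)
dc=(st[:2]+st[2:4]/2-.5); print("disc world@54",plane(d,[dc],.054)*1000)
g=cc(top)[1]; print("gd world@75",plane(d,[g],.075)*1000)
k=im[235:262,240:275].max(2); y,x=np.nonzero(k<180); print("sd dark",x.mean()+240,y.mean()+235,len(x),"bbox",x.min()+240,x.max()+240,y.min()+235,y.max()+235)
for n,v in(("gd",[-3.8,47.9,75]),("sd",[3.8,-47.9,75]),("sdfoot",[3.8,-47.9,45])): print(n,proj(d,(np.array([554.4,39.6,0])+v)/1000).round(1))
E
```

```text
green [250 129  14  16 187] [256.77005348 136.46524064]
bright top (array([252, 133,  12,  11, 104], dtype=int32), array([257.42307692, 138.10576923]))
disc [234 169  48  49 638] [257.5 193. ]
disc world@54 [[555.04752474  40.81405785  54.        ]]
gd world@75 [[551.42478192  86.59088671  75.        ]]
sd dark 257.19642857142856 254.41666666666666 168 bbox 240 274 244 261
gd [[256.4 136.7]]
sd [[256.8 260.7]]
sdfoot [[256.8 245.2]]
```

Emit:
jog_arm:
  rows: "-5 -1.1 0 0 0 0 -1;-5 -1.1 0 0 0 0 -1;-5 -1.1 0 0 0 0 -1;-5 -1.1 0 0 0 0 -1;-5 -1.1 0 0 0 0 -1"

```text
time: 9.43
position: [0.5174, -0.2147, 0.1572]
tool_rot: [-2.135, -2.302, 0.001]
ft_force: [0.3, 0.3, 0.5]
grip_width: 1.0
grip_force: 0.0
```

Emit:
jog_arm:
  rows: "-4.8 -1.26 0 0 0 0 -1;0 0 0 0 0 -0.18 -1;0 0 0 0 0 -0.18 -1;0 0 0 0 0 -0.18 -1;0 0 0 0 0 -0.18 -1"

```text
time: 10.05
position: [0.5086, -0.262, 0.1568]
tool_rot: [-1.179, -2.909, 0.001]
ft_force: [-0.1, 0.4, -0.4]
grip_width: 1.0
grip_force: 0.0
```

Emit:
jog_arm:
  rows: "0 0 0 0 0 -0.03 -1;0 0 0 0 0 0 -1;0 0 0 0 0 0 -1"

```text
time: 10.42
position: [0.5092, -0.2622, 0.1579]
tool_rot: [-1.147, -2.924, 0.0]
ft_force: [0.6, 0.6, -0.3]
grip_width: 1.0
grip_force: 0.0
```

```bash
cat > c.py <<'E'
from h import *
togo([509,-262.4,150],47.1)
d=get("wrist"); im=d["img"]; hsv=cv2.cvtColor(im,cv2.COLOR_BGR2HSV); cv2.imwrite("pics/w6.png",im)
c=np.array([509,-262.4,0]); a=np.radians(47.1); ux=np.array([np.cos(a),np.sin(a),0]); uy=np.array([-np.sin(a),np.cos(a),0])
for n,v in(("bighole",48*uy+[0,0,20]),("smallhole",-48*uy+[0,0,20]),("rib",[0,0,52]),("c1",65*uy+33*ux+[0,0,20]),("c2",65*uy-33*ux+[0,0,20])): print(n,proj(d,(c+v)/1000).round(1))
E
python3 c.py
```

```text
t 10.43 pos [ 509.2 -262.2  157.9] close 47.17 F [ 0.6  0.6 -0.3] w 87.0 g 0.0
shift cm [ 0.   -0.03  0.79] turn [-0.    -0.     0.001]
bighole [[255.1 129.3]]
smallhole [[255.  232.9]]
rib [[254.9 192.3]]
c1 [[293.7 109.4]]
c2 [[216.5 109.2]]
```

View pics/w6.png

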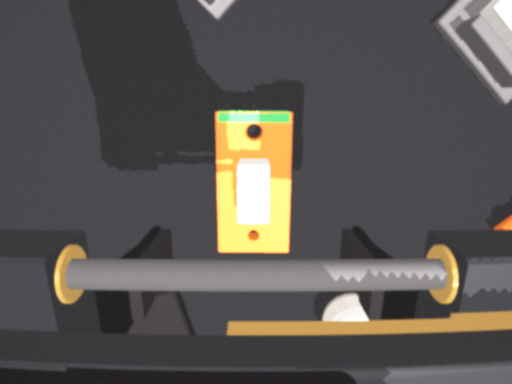

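The wrist view shows the cover squarely aligned, with the green stripe at (254,117), the big hole at (254,131), the small hole at (254,236) and the rib at (254,190). I'll refine the position along its length, since gripping won't correct that.

```bash
cat > c2.py <<'E'
from h import *
s=ctrl.get_state(); p=s["position"]*1000; Rt=rot(s["tool_rot"])
d=get("wrist"); im=d["img"]; hsv=cv2.cvtColor(im,cv2.COLOR_BGR2HSV)
m=cv2.inRange(hsv,(3,100,70),(85,255,255)); m[262:]=0; m[:,:200]=0; m[:,310:]=0; m[:95]=0
cs,_=cv2.findContours(m,cv2.RETR_EXTERNAL,cv2.CHAIN_APPROX_NONE); c=max(cs,key=cv2.contourArea).reshape(-1,2)
q=((plane(d,c,.020)*1000-p)@Rt)[:,:2]; print("plate in tool mm",cv2.minAreaRect(q.astype(np.float32)), q.min(0),q.max(0))
v=im.max(2); 
for n,(x,y) in(("big",(254,131)),("small",(254,236))):
    w=im[y-9:y+10,x-11:x+12].max(2).astype(float); k=w<140
    yy,xx=np.nonzero(k); ce=[xx.mean()+x-11,yy.mean()+y-9]; print(n,np.round(ce,1),k.sum(),((plane(d,[ce],.020)*1000-p)@Rt).round(1))
E
python3 c2.py
```

```text
plate in tool mm ((-2.1305084228515625, -1.9961280822753906), (133.28074645996094, 69.35208129882812), 0.36300191283226013) [-68.7074548  -36.95839626] [64.36396334 32.85002669]
big [253.8 130.7] 129 [[ 46.7  -1.3 138. ]]
small [nan nan] 0 [[nan nan nan]]c2.py:10: RuntimeWarning: Mean of empty slice.
  yy,xx=np.nonzero(k); ce=[xx.mean()+x-11,yy.mean()+y-9]; print(n,np.round(ce,1),k.sum(),((plane(d,[ce],.020)*1000-p)@Rt).round(1))
  ret = ret.dtype.type(ret / rcount)
```

Emit:
jog_arm:
  rows: "-0.14 -0.18 4 0 0 0 -1;0 0 5 0 0 0 -1;0 0 3 0 0 0 -1;0 0 1.4 0 0 0 -1;0 0 0 0 0 0 -1"
  force: 50

```text
time: 11.15
position: [0.5089, -0.2645, 0.0238]
tool_rot: [-1.145, -2.925, 0.0]
ft_force: [0.6, 0.7, 1.1]
grip_width: 1.002
grip_force: 0.0
```

Emit:
jog_arm:
  rows: "0 0 0 0 0 0 0.6;0 0 0 0 0 0 0.6;0 0 0 0 0 0 0.6;0 0 0 0 0 0 0.6;0 0 0 0 0 0 0.6"

```text
time: 11.78
position: [0.5092, -0.2645, 0.0243]
tool_rot: [1.144, 2.925, 0.0]
ft_force: [-0.5, 0.0, 0.0]
grip_width: 0.513
grip_force: 0.0
```

Emit:
jog_arm:
  rows: "0 0 0 0 0 0 0.6;0 0 0 0 0 0 0.6;0 0 0 0 0 0 0.6;0 0 0 0 0 0 0.6"

```text
time: 12.28
position: [0.5091, -0.2646, 0.0241]
tool_rot: [-1.145, -2.926, 0.0]
ft_force: [-0.5, 0.1, -0.5]
grip_width: 0.293
grip_force: 50.0
```

Emit:
jog_arm:
  rows: "0 0 -2 0 0 0 0.6;0 0 -4 0 0 0 0.6;0 0 -5 0 0 0 0.6;0 0 0 0 0 0 0.6;0 0 0 0 0 0 0.6"

```text
time: 12.9
position: [0.5089, -0.2642, 0.1344]
tool_rot: [1.144, 2.926, 0.001]
ft_force: [-0.1, 0.1, -1.9]
grip_width: 0.295
grip_force: 50.0
```

```bash
python3 - <<'E'
from h import *
togo([554.4,39.6,134],4.5)
s=ctrl.get_state(); p=s["position"]*1000; Rt=rot(s["tool_rot"])
d=get("wrist"); im=d["img"]
P=lambda v:proj(d,(p+Rt@np.array(v))/1000).round(1)[0]
# tool coords of cover top face: z = +4.1
for n,v in(("big",[48,0,4.1]),("c1",[65,33,4.1]),("c2",[65,-33,4.1]),("rib",[25,0,-28])): print(n,P(v))
c=P([40,0,4]).astype(int); x0,y0=c[0]-110,c[1]-80
cv2.imwrite("pics/w7.png",cv2.resize(im[y0:y0+160,x0:x0+220],None,fx=3.5,fy=3.5)); print(x0,y0)
b=P([48,0,4.1]).round().astype(int); w=im[b[1]-16:b[1]+17,b[0]-18:b[0]+19].max(2); k=w<120; yy,xx=np.nonzero(k)
ce=[xx.mean()+b[0]-18,yy.mean()+b[1]-16]; print("big dark",ce,k.sum(),((plane(d,[ce],(p[2]-4.1)/1000)*1000-p)@Rt).round(1))
hsv=cv2.cvtColor(im,cv2.COLOR_BGR2HSV); g=cv2.inRange(hsv,(40,100,60),(85,255,255)); n,l,st,cc=cv2.connectedComponentsWithStats(g); i=1+np.argmax(st[1:,4]); print("stripe",st[i],cc[i])
x,y,ww,h,_=st[i]; print(((plane(d,[[x-.5,y+h/2],[x+ww-.5,y+h/2],[x+ww/2,y-.5]],(p[2]-4.1)/1000)*1000-p)@Rt).round(1))
E
```

```text
t 12.9 pos [ 508.9 -264.2  134.4] close 47.27 F [-0.1  0.1 -1.9] w 25.7 g 50.0
shift cm [17.27 25.4   0.06] turn [ 0.001 -0.     0.747]
big [254.9 151. ]
c1 [324.1 115.6]
c2 [185.7 115.6]
rib [254.8 217.4]
144 87
big dark [np.float64(256.3341463414634), np.float64(148.1609756097561)] 410 [[49.4  0.7  4.1]]
stripe [193 119  54  16 759] [216.47299078 126.90382082]
[[ 59.6 -30.    4.1]
 [ 59.5  -4.    4.1]
 [ 63.6 -16.6   4.1]]
```

View pics/w7.png

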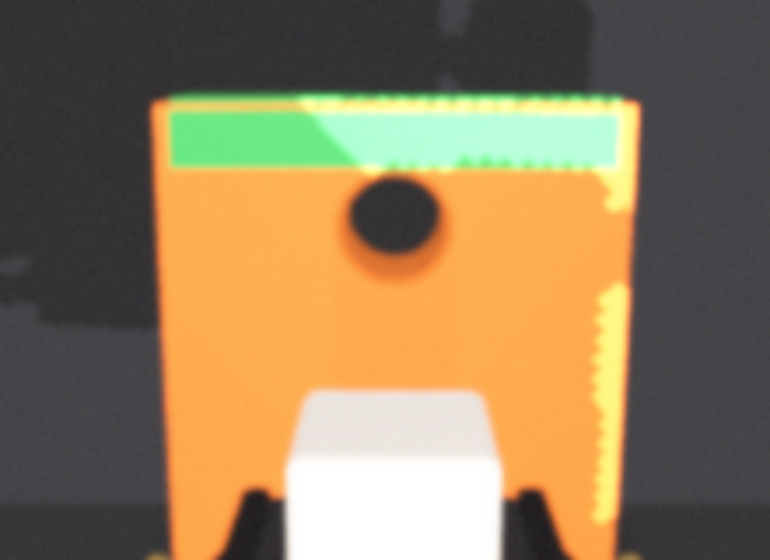

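The crop shows the big hole's rim centred at (394,227), which is full-frame (256.6,151.9). That is within 0.5 mm along the length once the known column bias is removed, and the plate is square in the grip. Carrying it to the stand.

Emit:
jog_arm:
  rows: "2.9 4.2 0 0 0 0 0.6;2.9 4.2 0 0 0 0 0.6;2.9 4.2 0 0 0 0 0.6;2.9 4.2 0 0 0 0 0.6;2.9 4.3 0 0 0 0 0.6"

```text
time: 13.58
position: [0.5446, -0.0096, 0.1327]
tool_rot: [-1.144, -2.923, 0.002]
ft_force: [1.6, 0.1, -2.3]
grip_width: 0.294
grip_force: 50.0
```

Emit:
jog_arm:
  rows: "2.77 4.3 0 0 0 0 0.6;0 0 0 0 0 0.15 0.6;0 0 0 0 0 0.15 0.6;0 0 0 0 0 0.15 0.6;0 0 0 0 0 0.15 0.6"

```text
time: 14.2
position: [0.5533, 0.0391, 0.1324]
tool_rot: [-1.963, -2.45, 0.005]
ft_force: [-0.8, -0.2, -2.0]
grip_width: 0.294
grip_force: 50.0
```

Emit:
jog_arm:
  rows: "0 0 0 0 0 0.147 0.6;0 0 0 0 0 0 0.6;0 0 0 0 0 0 0.6"

```text
time: 14.58
position: [0.554, 0.0392, 0.1333]
tool_rot: [-2.13, -2.308, 0.002]
ft_force: [0.6, 0.3, -0.8]
grip_width: 0.293
grip_force: 50.0
```

```bash
python3 - <<'E'
from h import *
togo([554.4,39.7,102],4.5)
s=get("scene"); c=proj(s,[.554,.04,.07])[0].astype(int)
cv2.imwrite("pics/s8.png",cv2.resize(s["img"][c[1]-40:c[1]+50,c[0]-55:c[0]+55],None,fx=6,fy=6,interpolation=cv2.INTER_CUBIC))
E
```

```text
t 14.57 pos [554.   39.2 133.3] close 4.61 F [ 0.6  0.3 -0.8] w 25.5 g 50.0
shift cm [0.05 0.05 3.13] turn [-0.002  0.     0.002]
```

Emit:
jog_arm:
  rows: "0.05 0.05 2 0 0 0.002 0.6;0 0 1.1 0 0 0 0.6;0 0 0 0 0 0 0.6;0 0 0.3 0 0 0 0.6;0 0 0 0 0 0 0.6"

```text
time: 15.25
position: [0.5553, 0.0398, 0.1005]
tool_rot: [2.135, 2.304, 0.001]
ft_force: [-0.2, -0.9, -1.9]
grip_width: 0.293
grip_force: 50.0
```

Emit:
jog_arm:
  rows: "0 0 0.2 0 0 0 0.6;0 0 0.2 0 0 0 0.6;0 0 0.2 0 0 0 0.6;0 0 0 0 0 0 0.6;0 0 0 0 0 0 0.6"

```text
time: 15.88
position: [0.5551, 0.0398, 0.0942]
tool_rot: [-2.135, -2.304, -0.0]
ft_force: [-1.3, 0.3, -1.8]
grip_width: 0.297
grip_force: 50.0
```

Emit:
jog_arm:
  rows: "0 -0.07 0 0 0 0 0.6;0 0 0.2 0 0 0 0.6;0 0 0.2 0 0 0 0.6;0 0 0 0 0 0 0.6;0 0 0 0 0 0 0.6"

```text
time: 16.5
position: [0.5544, 0.0397, 0.0901]
tool_rot: [-2.135, -2.304, -0.0]
ft_force: [-0.5, 0.2, -1.7]
grip_width: 0.295
grip_force: 50.0
```

```bash
python3 - <<'E'
from h import *
togo([554.4,39.7,75],4.5)
f=[]
for i in range(4): get("top"); s=ctrl.get_state(); f.append(np.r_[s["ft_force"],s["torque"]])
print(np.mean(f,0).round(2))
E
```

```text
t 16.5 pos [554.4  39.7  90.1] close 4.36 F [-0.5  0.2 -1.7] w 25.7 g 50.0
shift cm [-0.    0.    1.51] turn [ 0.    -0.    -0.003]
[-0.14 -0.19 -1.25 -0.09  0.07  0.  ]
```

No side load, and the underside is past the tapers. Continuing down.

Emit:
jog_arm:
  rows: "0 0 0.4 0 0 0 0.6;0 0 0.4 0 0 0 0.6;0 0 0.4 0 0 0 0.6;0 0 0.4 0 0 0 0.6;0 0 0 0 0 0 0.6"

```text
time: 17.32
position: [0.554, 0.0397, 0.0737]
tool_rot: [-2.135, -2.304, 0.001]
ft_force: [-0.4, -0.1, -2.2]
grip_width: 0.295
grip_force: 50.0
```

Emit:
jog_arm:
  rows: "0 0 0 0 0 0 0.6;0 0 0 0 0 0 0.6"

```text
time: 17.58
position: [0.5545, 0.0397, 0.0744]
tool_rot: [2.135, 2.304, 0.001]
ft_force: [0.3, -0.2, -1.2]
grip_width: 0.292
grip_force: 50.0
```

Emit:
jog_arm:
  rows: "0 0 0.2 0 0 0 0.6;0 0 0.2 0 0 0 0.6;0 0 0 0 0 0 0.6;0 0 0 0 0 0 0.6"

```text
time: 18.08
position: [0.5544, 0.0398, 0.0701]
tool_rot: [-2.135, -2.304, -0.0]
ft_force: [0.8, -0.5, -1.4]
grip_width: 0.298
grip_force: 50.0
```

Emit:
jog_arm:
  rows: "0 0 0.1 0 0 0 0.6;0 0 0.1 0 0 0 0.6;0 0 0 0 0 0 0.6;0 0 0 0 0 0 0.6"

```text
time: 18.58
position: [0.5545, 0.0397, 0.0686]
tool_rot: [2.135, 2.304, 0.001]
ft_force: [-1.9, -0.1, 4.7]
grip_width: 0.294
grip_force: 50.0
```

Emit:
jog_arm:
  rows: "0 0 0.1 0 0 0 0.6;0 0 0.1 0 0 0 0.6;0 0 0 0 0 0 0.6;0 0 0 0 0 0 0.6"

```text
time: 19.08
position: [0.5545, 0.0397, 0.0667]
tool_rot: [-2.135, -2.304, -0.001]
ft_force: [-3.7, -0.0, 7.0]
grip_width: 0.296
grip_force: 50.0
```

```bash
cat > f.py <<'E'
from h import *
f=[]
for i in range(5): get("top"); s=ctrl.get_state(); f.append(np.r_[s["position"]*1000,s["ft_force"],s["torque"]])
print(s["time"],np.mean(f,0).round(2),s["grip_width"]*87)
E
python3 f.py
```

```text
19.325 [ 5.5451e+02  3.9730e+01  6.6670e+01 -2.8800e+00 -4.5000e-01  7.2400e+00
 -2.1000e-01  7.3000e-01 -1.0000e-02] 25.83121909615128
```

Emit:
jog_arm:
  rows: "0 -0.05 0 0 0 0 0.6;0 0 0.1 0 0 0 0.6;0 0 0.1 0 0 0 0.6;0 0 0 0 0 0 0.6;0 0 0 0 0 0 0.6"

```text
time: 19.95
position: [0.5545, 0.0397, 0.0652]
tool_rot: [2.135, 2.304, 0.002]
ft_force: [-2.3, -1.1, 8.6]
grip_width: 0.294
grip_force: 50.0
```

```bash
python3 f.py
```

```text
20.2 [ 5.5453e+02  3.9730e+01  6.5200e+01 -2.9000e+00 -5.9000e-01  9.3600e+00
 -2.1000e-01  7.8000e-01 -0.0000e+00] 25.559270703140623
```

Emit:
jog_arm:
  rows: "0 0 0.08 0 0 0 0.6;0 0 0 0 0 0 0.6;0 0 0 0 0 0 0.6;0 0 0 0 0 0 0.6"

```text
time: 20.7
position: [0.5545, 0.0397, 0.0645]
tool_rot: [2.135, 2.304, 0.002]
ft_force: [-3.5, -0.7, 10.4]
grip_width: 0.295
grip_force: 50.0
```

```bash
python3 f.py; python3 - <<'E'
from h import *
# independent check: cover outline in scene/top views: green stripe + height via two-view triangulation
P=[]
for n in("scene","top"):
    d=get(n); hsv=cv2.cvtColor(d["img"],cv2.COLOR_BGR2HSV); m=cv2.inRange(hsv,(5,120,80),(20,255,255))
    c=proj(d,[.5544,.0397,.06])[0].astype(int); k=np.zeros_like(m); k[c[1]-45:c[1]+45,c[0]-50:c[0]+50]=m[c[1]-45:c[1]+45,c[0]-50:c[0]+50]
    nn,l,st,ce=cv2.connectedComponentsWithStats(k)
    a=np.radians(4.4); ux=np.array([np.cos(a),np.sin(a),0]);uy=np.array([-np.sin(a),np.cos(a),0]); o=np.array([554.5,39.6,60.])
    print(n,"small-end corners pred",proj(d,np.array([o-65*uy+33*ux,o-65*uy-33*ux])/1000).round(1).tolist(),[s.tolist() for s in st[1:] if s[4]>30])
    ys,xs=np.nonzero(k); q=np.c_[xs,ys]; w=((plane(d,q,.060)*1000-o)@np.c_[ux,uy]); print(" tool-plane extents x",np.percentile(w[:,0],[1,99]).round(1),"y",np.percentile(w[:,1],[1,99]).round(1))
E
```

```text
20.95 [ 5.5452e+02  3.9730e+01  6.4550e+01 -3.2500e+00 -1.6000e-01  1.0250e+01
 -2.3000e-01  8.9000e-01  2.0000e-02] 25.896992531279707
scene small-end corners pred [[263.7, 211.7], [243.3, 200.5]] [[243, 183, 37, 31, 520]]
 tool-plane extents x [-35.5  36.3] y [-70.1  55.2]
top small-end corners pred [[275.9, 175.1], [278.1, 205.5]] []Traceback (most recent call last):
  File "<stdin>", line 10, in <module>
  File "h.py", line 15, in plane
    r=ray(d,uv); o=np.array(d["origin"]); return o+r*((z-o[2])/r[:,2])[:,None]
  File "h.py", line 12, in ray
    p=cv2.undistortPoints(np.array(uv,float).reshape(-1,1,2),K,np.array([d["k1"],0,0,0.])).reshape(-1,2)
      ~~~~~~~~~~~~~~~~~~~^^^^^^^^^^^^^^^^^^^^^^^^^^^^^^^^^^^^^^^^^^^^^^^^^^^^^^^^^^^^^^^^^
cv2.error: OpenCV(4.12.0) /io/opencv/modules/calib3d/src/undistort.dispatch.cpp:347: error: (-215:Assertion failed) CV_IS_MAT(_src) && CV_IS_MAT(_dst) && (_src->rows == 1 || _src->cols == 1) && (_dst->rows == 1 || _dst->cols == 1) && _src->cols + _src->rows - 1 == _dst->rows + _dst->cols - 1 && (CV_MAT_TYPE(_src->type) == CV_32FC2 || CV_MAT_TYPE(_src->type) == CV_64FC2) && (CV_MAT_TYPE(_dst->type) == CV_32FC2 || CV_MAT_TYPE(_dst->type) == CV_64FC2) in function 'cvUndistortPointsInternal'
```

```bash
python3 -c "
from h import *
print(ticket.close_job())"
```

```text
the job is handed in; nothing more can be done
None
```

I handed the job in with the disc in the recess and the upper half down over both dowels (green end on the green dowel), still gripped and pressed at about 10.3 N, which puts the lower half about 4.5–5 mm down on its springs, judging by force and tool height (no picture viewed after the fit).

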